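# Pump up the clamp charging unit

### The arm

A 7-joint arm with a two-finger parallel gripper is mounted at the origin on the work surface. World frame = base frame: x ahead of the robot, y to its left, z up, the work surface at z = 0. Lengths are in mm, angles in rad, forces in N, time in s.
With the tool pointing down it reaches from about 400 to 875 mm from the base axis. Payload 19.3 kg.
Tool frame: the origin (TCP) lies at the very end of the fingers, on their centre line; the grasp point (between the pads) lies 19 mm behind it (grip_point_offset is the z of the grasp point in the tool frame, in mm); z points along the fingers, y is the line along which they close (so a half turn about z gives the same grasp; the last joint's range is limited). The gripper opens to 85 mm and grips with 20 to 120 N. Pads are 22 mm wide; open, the fingers measure 114 mm over their backs; the gripper's body (76 mm by 85 mm) begins 54 mm behind the grasp point. The pads swing forward as they close: fully open they stand 13 mm farther back than shut.
Start: joints at [-1.416, 0.521, -0.036, 1.599, 0.021, 1.021, -0.113], TCP at [139.339, 609.261, 231.291] pointing down, gripper open.
Joint ranges: [-2.91, 2.91], [-0.3, 2.13], [-1.5, 1.42], [0.17, 2.43], [-1.26, 4.41], [0.16, 1.93], [-2.52, 2.52]. Speed limits (rad/s): [1.89, 1.89, 2.39, 2.39, 3.01, 3.01, 3.01].

### API

Orientations are given as a 3x3 rotation matrix whose columns are the frame's x, y, z axes.
In Python, from workcell import movep, movel, goto_joints, open_gripper, clamp, wait, inverse_kinematics, read_state, camera, PlanningError, finish_job, grip_point_offset gives the robot as it stands. Calls block until the motion is done:
- movep(position, orientation): joint-space move of the TCP to a pose.
- movel(position, frame=None, max_speed=150, guard=None): straight line of the TCP; frame=None keeps the orientation; max_speed is the mean speed in mm/s. With guard (N) it stops when the force on the tool has changed by that much, and returns True; else False.
- goto_joints(angles): joint-space move.
- open_gripper() and clamp(): open the fingers fully, or close them until they stop; the grip force is fixed at half the most.
- wait(seconds).
- inverse_kinematics(position, orientation): joint angles nearest the present ones, or None.
- read_state(): the state.
- camera(name): name is "scene" or "top" or "wrist"; returns a dict with "image" (400x640x3 uint8, blue, green, red), "range_z" (400x640 float32, mm along the optical axis (not along the pixel's ray), 0 where there is no reading), "fx", "fy", "cx", "cy" (pixels), "cam_to_world" (4x4, takes a point from camera to world coordinates). Camera axes: x right, y up, looking along -z (the intrinsics and any distortion apply to the point x, -y, -z); pixel columns grow to the right and rows downward; lengths in mm; the calibration is good to about 2 mm. A picture is of the moment at which its call begins.
A pose or a line that the arm cannot do raises PlanningError and nothing moves.
- finish_job(): hands the job in; it is judged then, once.
The state is a dict: "time": time; "qpos": joint angles; "qvel": joint speeds; "joint_efforts": joint torques, N m; "eef_pos": TCP position; "tool_rot": TCP orientation; "ft_force": force on the tool from outside, world axes, zero at the start; "torque": the same for the moment, N m; "finger_gap": finger opening in mm; "gripper_force": force on a finger pad.
Only numpy, scipy, OpenCV 4.12 (cv2) and the standard library are available. Lean on these libraries where they do the work, as an engineer would, in place of code of your own. Each camera call takes 0.05 s, during which the arm holds its last target. There are 200 camera calls.

### The job

Two charging units for spring clamps sit on the surface table: one already has its charge pin standing fully out, the other's pin is still mostly sunk. On the sunk one, push the round plunger head down to its stop with the fingertips and let it spring back up, again and again, until its pin is fully out as well, then leave the plunger up. Press from above without gripping the head, do not touch either pin, do not press the other unit's plunger, and leave the things lying around where they are.

Things in the scene. Friction and masses are not known exactly. Their poses are not given: they have to be found in the camera images.
- pump_unit: The unit to be pumped, bolted down. Cast flange 134 x 78 x 10 mm, grey housing 112 x 62 mm on it with its flat top 45 mm above the table. Origin: centre of the underside, on the table. The plunger's axis stands at local x = -30 mm, the pin's at local x = +30 mm (both at y = 0); z up.
- pump_head (a point): Centre of the flat top of the pumped unit's plunger head, moving with it: black disc of 34 mm diameter, 11 mm thick, rounded rim, on a 14 mm stem; 80 mm above the table when up, 68 mm when fully down.
- pump_plunger (a joint): Travel of that plunger in m: 0 up (at rest), 0.012 fully down. A spring returns it: about 5 N to start it, 10 N at the bottom, 3 N more while it raises the pin. Up to 7 mm at the start of a stroke may be lost motion, so press to the stop and let it right back up: shallow strokes never bring the pin quite out. Strokes after the pin is out run free and do no harm.
- pump_pin: Charge pin of the pumped unit: plain vertical steel rod, 16 mm diameter. Origin: centre of its top end. Starts 48 to 62 mm above the table (3 to 17 mm above the housing top); fully out at 83 mm. A ratchet raises it as the plunger goes down; friction holds it as the plunger returns. A full stroke raises it 7 mm (the first 5 to 12 mm): 3 to 5 strokes in all.
- spare_unit: The other unit, of the same make, already charged; same sizes and axes as pump_unit. Which unit is on which side varies.
- spare_head (a point): Centre of the top of the other unit's plunger head, 80 mm above the table. Not to be pressed.
- spare_plunger (a joint): Travel of the other unit's plunger in m, 0 up, 0.012 down. It stays at 0.
- spare_pin: Charge pin of the other unit, standing fully out: its top, the origin, is 83 mm above the table.
- t_bolt: Loose rusty T-bolt lying along its x, about 87 mm long, head 34 x 20 mm at its -x end. Origin: underside, at about mid-length. Leave alone.
- parallel: Loose black oxide steel parallel, 150 x 24 x 32 mm high. Origin: centre of the underside. Leave alone.
- clamp_arm: Loose green swing clamp arm, about 107 mm long along its x, 38 mm wide, 34 mm high. Origin: underside, near mid-length. Leave alone.
- dial: Loose chrome dial indicator lying face up, 58 mm diameter, 21 mm high, its stem reaching 81 mm from the centre along its x. Origin: underside of the case. Leave alone.
Not all that is in view belongs to the job. Leave any brown look-alike of the spare_unit alone.

How it is judged (in metres and radians):
On the way, in this order (a step that is already met when the one before it is completed fails the run):
1. the plunger of the sunk unit has been pushed down (over 9 mm) (value of joint pump_plunger above 0.009 m), for 0.02 s.
2. it has been let back up (under 2 mm) (value of joint pump_plunger below 0.002 m), for 0.02 s.
3. its pin is fully out (at least 81.5 mm above the table) (z of pump_pin in the frame of pump_unit above 0.0815 m), for 0.2 s.
At the end, for the whole second after the job is handed in: The pumped unit's pin stands fully out, its top at least 81.5 mm above the table (83 mm nominal), at rest; both plungers are up (within 2 mm); the other unit's pin is still out (over 81.5 mm); the loose things lie within 20 mm of where they started (z of pump_pin in the frame of pump_unit above 0.0815 m and value of joint each of pump_plunger, spare_plunger below 0.002 m and z of spare_pin in the frame of spare_unit above 0.0815 m and linear speed of pump_pin below 0.01 m/s and distance of each of t_bolt, parallel, clamp_arm, dial from where it was at the start of the episode below 0.02 m); the robot touches nothing.
It fails at once if a charge pin is touched (over 1 N) (contact force between any of the arm, the fingers and pump_pin above 1 N or contact force between any of the arm, the fingers and spare_pin above 1 N).
It fails at once if the other unit's plunger is pressed (over 4 mm) (value of joint spare_plunger above 0.004 m).
It fails at once if a plunger head is taken between the fingers (the grasp point comes below its top) ((horizontal distance between the grasp point and pump_head below 0.03 m and z of the grasp point in the frame of pump_head below -0.004 m) or (horizontal distance between the grasp point and spare_head below 0.03 m and z of the grasp point in the frame of spare_head below -0.004 m)).
It fails at once if a loose thing is lifted or shoved (over 20 mm) (distance of any of t_bolt, parallel, clamp_arm, dial from where it was at the start of the episode above 0.02 m).
It also fails if it takes over 45 s, if anything falls off the work surface, if the arm or the gripper's body presses on something with over 40 N, if the wrist force passes 120 N, or if a joint passes its speed limit or range.

## Working session

There is one attempt and no reset: what is moved stays moved. The work goes in short steps, each a Python script; the robot and the scene stay as the last script left them, time stands still between calls to the robot, and variables do not carry over. Pictures are saved under pics/ and viewed, at most 10 in all, crops included, and the job is handed in when it is done.

```bash
mkdir -p pics; ls; python3 - <<'E'
from workcell import *
import cv2,numpy as np
for n in("top","scene"):
    c=camera(n); cv2.imwrite(f"pics/{n}0.png",c["image"]); np.savez(f"{n}0.npz",**c)
    print(n,c["fx"],c["cx"],c["cy"],c["cam_to_world"].round(3).tolist(),[k for k in c])
s=read_state();print(s["time"],s["tool_rot"],s["ft_force"],s["finger_gap"],grip_point_offset)
E
```

```text
pics
top 372.0459800306354 317.4378774357053 199.1435247203081 [[0.007, 0.985, -0.171, 450.15], [-1.0, 0.01, 0.016, -10.559], [0.018, 0.171, 0.985, 942.439], [0.0, 0.0, 0.0, 1.0]] ['image', 'range_z', 'fx', 'fy', 'cx', 'cy', 'cam_to_world']
scene 420.8664697757399 325.30375751853364 205.0328080323805 [[0.153, -0.584, 0.797, 1409.501], [0.988, 0.105, -0.113, -125.246], [-0.018, 0.805, 0.593, 696.4], [0.0, 0.0, 0.0, 1.0]] ['image', 'range_z', 'fx', 'fy', 'cx', 'cy', 'cam_to_world']
0.1 [[-9.74831402e-01  2.22943304e-01 -1.42844618e-04]
 [ 2.22943335e-01  9.74830907e-01 -9.85851357e-04]
 [-8.05396098e-05 -9.92885116e-04 -9.99999504e-01]] [ 0.70880526 -0.20770411  0.96791415] 85.61743029794229 -18.700000000000003
```

View pics/top0.png

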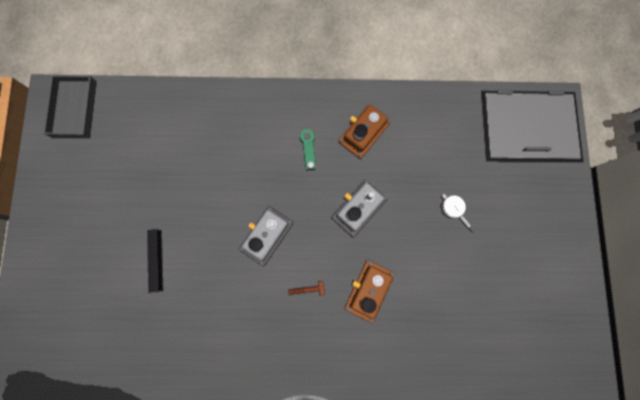

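View pics/scene0.png

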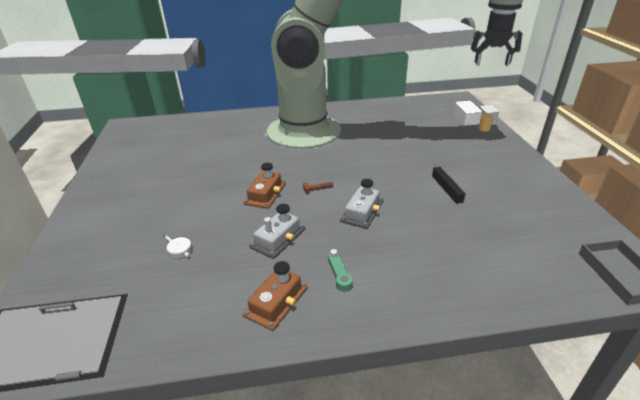

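Candidates: the grey units at top-view (265,236), which is scene (363,205), and top-view (360,208), which is scene (278,230). The brown ones at top-view (365,130) and (370,290) are look-alikes. In the scene view the unit at (278,230) has a tall pin and the one at (363,205) looks sunk, so the latter should be the one to pump. I'll confirm this with a crop and the ranges.

```bash
cat > h.py <<'E'
import cv2,numpy as np
def ray(c,u,v,z):
    M=c["cam_to_world"]; d=M[:3,:3]@np.array([(u-c["cx"])/c["fx"],-(v-c["cy"])/c["fy"],-1]); o=M[:3,3]
    return o+d*(z-o[2])/d[2]
def cloud(c):
    v,u=np.mgrid[:400,:640]; r=c["range_z"]; M=c["cam_to_world"]
    P=np.stack([(u-c["cx"])/c["fx"]*r,-(v-c["cy"])/c["fy"]*r,-r],-1)
    return P@M[:3,:3].T+M[:3,3]
def black(c,box,z,th=45,amin=30):
    x0,y0,x1,y1=box; m=(c["image"][y0:y1,x0:x1].max(2)<th).astype(np.uint8)
    cs,_=cv2.findContours(m,cv2.RETR_EXTERNAL,cv2.CHAIN_APPROX_NONE)
    for k in cs:
        if cv2.contourArea(k)>amin:
            (u,v),r=cv2.minEnclosingCircle(k); u+=x0;v+=y0
            print("blob",round(u,1),round(v,1),"r",round(r,1),cv2.contourArea(k),ray(c,u,v,z).round(1))
E
python3 - <<'E'
from h import *
t=dict(np.load("top0.npz"));s=dict(np.load("scene0.npz"))
for b in((238,205,294,266),(332,178,388,237)): black(t,b,80,35)
for c,n,b in((t,"t",[(238,205,294,266),(332,178,388,237)]),(s,"s",[(340,175,388,228),(248,200,308,255)])):
    P=cloud(c)
    for x0,y0,x1,y1 in b:
        p=P[y0:y1,x0:x1].reshape(-1,3)
        for lo,hi in((38,50),(52,66),(72,92)):
            q=p[(p[:,2]>lo)&(p[:,2]<hi)]; print(n,x0,lo,len(q),q.mean(0).round(1) if len(q) else "", q.std(0).round(1) if len(q) else "")
im=s["image"][170:265,235:395]; im2=t["image"][175:270,235:395]
cv2.imwrite("pics/crop.png",cv2.resize(np.vstack([im,im2]),None,fx=3.1,fy=3.1,interpolation=cv2.INTER_CUBIC))
E
```

```text
t 238 38 974 [520.8  98.8  44.9] [29.  22.9  2. ]
t 238 52 24 [543.7  85.9  53.8] [3.8 4.3 1.2]
t 238 72 171 [493.4 117.8  79.8] [8.3 8.6 1.7]
t 332 38 901 [ 590.7 -132.1   44.6] [27.6 26.   2. ]
t 332 52 8 [ 607.5 -147.9   59.8] [2.3 3.5 3.8]
t 332 72 199 [ 576.3 -119.2   80.2] [19.3 17.6  2.1]
s 340 38 529 [529.5  99.   43.4] [27.5 23.5  2.3]
s 340 52 28 [513.2 106.7  55.6] [21.9 15.3  3.3]
s 340 72 90 [498.7 116.4  77.5] [8.9 8.7 2.1]
s 248 38 603 [ 602.8 -133.3   43.4] [24.6 26.   2.2]
s 248 52 46 [ 603.3 -137.1   58. ] [21.7 19.9  3.4]
s 248 72 148 [ 585.5 -123.6   78. ] [21.5 19.5  2.7]
```

View pics/crop.png

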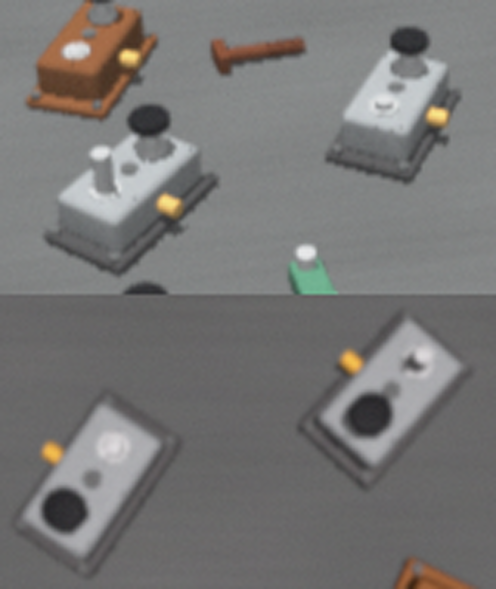

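The crop confirms it. The unit at top-view (265,236), upper right in the scene half, has its pin barely above the housing, about 54 mm by range. The other unit's pin stands tall. The head is at about (494,118) and the pin at about (544,86). I'll close the fingers and hover over the head, with the closing axis across the unit.

```bash
python3 - <<'E'
from workcell import *
from h import *
x=np.array([50.3,-31.9]);x/=np.linalg.norm(x)
y=np.array([-x[1],x[0],0]); z=np.array([0,0,-1.]); R=np.column_stack([np.cross(y,z),y,z]); np.save("R.npy",R)
clamp()
movep([493.5,117.5,150],R)
s=read_state(); print(s["time"],s["eef_pos"],s["finger_gap"],s["ft_force"])
for n in("wrist","scene"):
    c=camera(n); cv2.imwrite(f"pics/{n}1.png",c["image"]); np.savez(n+"1.npz",**c)
E
```

```text
3.0583 [493.47687012 118.51109379 150.03736289] 0.18834528064406855 [-1.12771771  0.07464118  0.07069929]
```

View pics/wrist1.png

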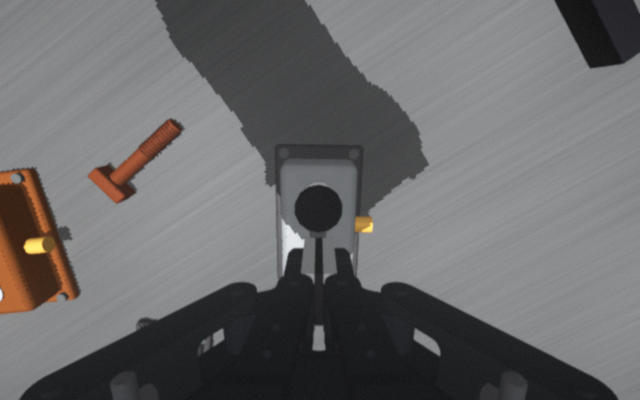

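The wrist view shows the head at (319,208), in line with the closed fingers and with the pin hidden behind them. I'll cast that pixel to z=80, correct the position, and do one gentle first stroke.

```bash
python3 - <<'E'
from workcell import *
from h import *
c=dict(np.load("wrist1.npz")); p=ray(c,318.5,208,80); print("head",p)
p=(p[:2]+np.array([493.6,117.6]))/2; np.save("p.npy",p); print(p)
movel([*p,86],max_speed=120)
g=movel([*p,62],max_speed=25,guard=22)
s=read_state(); print(g,s["time"],s["eef_pos"],s["ft_force"])
c=camera("top"); np.savez("top2.npz",**c)
movel([*p,86],max_speed=60); s=read_state(); print(s["time"],s["eef_pos"],s["ft_force"])
E
```

```text
head [492.14726447 119.0472293   80.        ]
[492.87363223 118.32361465]
True 4.5667 [493.21425637 118.51764212  68.02270391] [-3.59321251 -0.22728522 15.46334425]
5.075 [492.73832432 118.36998493  85.96784934] [-0.41533148 -0.70405794 -0.57468089]
```

Full stroke: it reached the stop at z=68. Four more, all with the same guard; extra strokes do no harm.

```bash
python3 - <<'E'
from workcell import *
from h import *
p=np.load("p.npy")
for i in range(5):
    g=movel([*p,62],max_speed=25,guard=25); s=read_state(); print(g,s["eef_pos"][2].round(1),s["ft_force"].round(1))
    movel([*p,86],max_speed=60); wait(0.2)
movel([*p,190]); movep([350,380,260],np.load("R.npy")); print(read_state()["time"])
t=camera("top");s=camera("scene")
for c,b in((t,(238,205,294,266)),(s,(340,165,388,228))):
    P=cloud(c)[b[1]:b[3],b[0]:b[2]].reshape(-1,3)
    for q0 in((543,86),(493,118)):
        q=P[(np.hypot(*(P[:,:2]-q0).T)<14)&(P[:,2]>50)]; print(q0,len(q),np.percentile(q[:,2],[50,90,97]).round(1) if len(q) else "")
cv2.imwrite("pics/after.png",cv2.resize(np.vstack([s["image"][160:265,235:395],t["image"][175:270,235:395]]),None,fx=3,fy=3,interpolation=cv2.INTER_CUBIC))
E
```

```text
True 68.0 [-4.2 -0.3 18.8]
True 68.0 [-3.2  0.4 17.6]
True 68.0 [-4.2 -0.  17.6]
True 68.0 [-4.2 -0.5 18.2]
True 68.0 [-5.1 -0.4 18.7]
14.0083
(543, 86) 46 [82.7 85.2 86. ]
(493, 118) 120 [80.5 82.4 82.9]
(543, 86) 73 [70.  81.9 82.5]
(493, 118) 79 [77.8 79.4 79.8]
```

View pics/after.png

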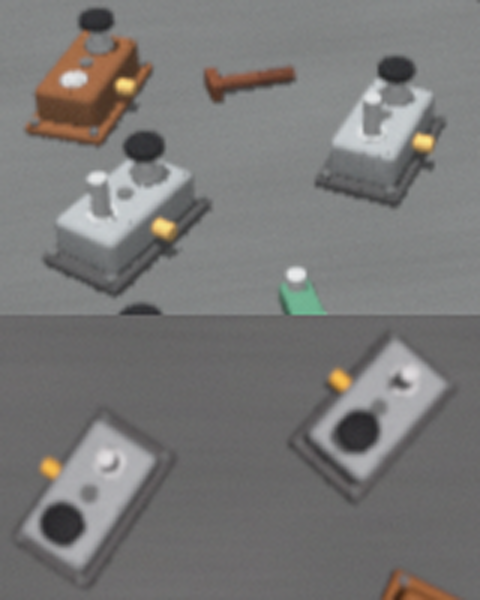

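The pumped unit's pin now stands as tall as the spare's, about 83 mm by range, and its head is back up at about 80 mm. The other things look undisturbed.

```bash
python3 -c "
from workcell import *
print(finish_job())"
```

```text
the job is handed in; nothing more can be done
None
```

I pumped the sunk unit with six full strokes; its pin now stands fully out (about 83 mm by camera range) with the plunger back up, and the job is handed in, though no verdict was returned.

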